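# Find the full salt tin by heft

### The arm

A 6-joint arm with a two-finger parallel gripper is mounted at the origin on the work surface. World frame = base frame: x ahead of the robot, y to its left, z up, the work surface at z = 0. Lengths are in m, angles in rad, forces in N, time in s.
With the tool pointing down it reaches from about 0.3 to 0.875 m from the base axis. Payload 6.4 kg.
Tool frame: the origin (TCP) lies midway between the tips of the shut fingers; the grasp point (between the pads) lies 19 mm behind it; z points along the fingers, y is the line along which they close (so a half turn about z gives the same grasp; the last joint's range is limited). The gripper opens to 85 mm and grips with 20 to 120 N. Pads are 22 mm wide; open, the fingers measure 114 mm over their backs; the gripper's body (76 mm by 85 mm) begins 54 mm behind the grasp point. The pads swing forward as they close: fully open they stand 13 mm farther back than shut.
Start: joints at [0.91, 0.181, 1.607, -0, 1.354, -0.206], TCP at [0.253, 0.517, 0.231] pointing down, gripper open.
Joint ranges: [-2.99, 2.99], [-0.89, 2.07], [0.3, 2.58], [-1.14, 4.28], [0, 2.63], [-3.12, 3.12]. Speed limits (rad/s): [2.57, 2.57, 3.01, 3.14, 3.14, 3.14].

### API

Orientations are given as a unit quaternion [w, x, y, z].
In Python, from bench import sensors, vision, ctrl gives the robot as it stands.
- The arm moves only by the tool carry_out, never from a script. Its argument "deltas" is text: rows parted by semicolons, each of 7 numbers parted by spaces: the shift along the tool's x, y, z in mm, then the turn, a rotation vector about the tool's x, y, z in rad, then the closure, from 0 (fully open) to 1 (shut). In form: tx ty tz ax ay az claw; .... A call has 1 to 12 rows; each row is the pose to reach, as a shift and turn from the pose commanded when the call began, along the tool's axes at that moment; what a row does not reach only later rows make up. A row lasts 1/8 s, in which the tool goes at most 62.5 mm and 10.7 degrees, less where a joint would pass 70% of its speed; a pose out of reach is approached as far as the arm can. A call with a gripper value outside its range is refused whole. The fingers move at their own pace and stop on an object; the grip force is fixed at half the most. Time passes only in rows, so rows that repeat a pose let the fingers close. It gives the time, the measured TCP pose, the force, the opening and the grip force at its end, in the units of the state.
- sensors.get_obs(): the state, without advancing time (a new reading comes with each control period).
- vision.camera(name): name is "scene" or "top"; returns the picture (420x560x3 uint8, blue, green, red); there is no depth.
- vision.camera_model(name): a dict with "K" (3x3 intrinsics, pixels), "extrinsics" (4x4, takes a point from world to camera coordinates). Camera axes: x right, y down, z forward; pixel columns grow to the right and rows downward; lengths in m; the calibration is good to about 2 mm. A picture is of the moment at which its call begins. camera_model takes no time and is no camera call.
- ctrl.hand_in(): hands the job in; it is judged then, once.
The state is a dict: "time_s": time; "q": joint angles; "dq": joint speeds; "joint_efforts": joint torques, N m; "eef_pos": TCP position; "eef_rot": TCP orientation; "wrist_force": force on the tool from outside, world axes, zero at the start; "torque": the same for the moment, N m; "opening": opening from 0.0 (shut) to 1.0 (fully open); "grasp_force": force on a finger pad.
Only numpy, scipy, OpenCV 4.12 (cv2) and the standard library are available. Lean on these libraries where they do the work, as an engineer would, in place of code of your own. Each camera call takes 0.05 s, during which the arm holds its last target. There are 200 camera calls.

### The job

The salt pot needs refilling and only one of the three identical closed salt tins is full: find it by hefting and comparing them (a few centimetres off the bench is enough), without dropping or tipping any, and stand each lighter one back upright where it stood. Then take the heaviest and finish while still holding it up, upright and still, centred over the mouth of the open pot and clear above its rim. Leave the pot, its lid, the cruets and the trivet where they are.

Things in the scene. Friction and masses are not known exactly. Their poses are not given: they have to be found in the camera images.
- tin_a: one of three outwardly identical closed cylindrical metal salt tins, 62 mm in diameter and 110 mm tall, the lid part of it (does not come off in handling); one tin is at least 0.15 kg heavier than each of the other two, all weigh 0.1 to 0.5 kg, and the places are shuffled; origin at the centre of its underside, z up along its axis
- tin_b: one of three outwardly identical closed cylindrical metal salt tins, 62 mm in diameter and 110 mm tall, the lid part of it (does not come off in handling); one tin is at least 0.15 kg heavier than each of the other two, all weigh 0.1 to 0.5 kg, and the places are shuffled; origin at the centre of its underside, z up along its axis
- tin_c: one of three outwardly identical closed cylindrical metal salt tins, 62 mm in diameter and 110 mm tall, the lid part of it (does not come off in handling); one tin is at least 0.15 kg heavier than each of the other two, all weigh 0.1 to 0.5 kg, and the places are shuffled; origin at the centre of its underside, z up along its axis
- pot: open round turquoise ceramic salt pot, loose, 0.8 kg, 112 mm across at the belly, 104 mm at the rim, 85 mm tall; origin at the centre of its underside, the mouth 85 mm above it; at least 40 mm beyond its far side stands a fixed two-tier bamboo stand, about 210 mm high with its lidded compartment, which is not needed
- pot_lid: bystander: the pot's ceramic lid lying on the bench, 108 mm across, 48 mm tall with its knob; origin at the centre of its underside
- cruets: bystander: two stoppered glass cruets fixed in a wooden carrier, 160 mm (its x) by 85 mm (its y), 152 mm tall; origin at the centre of its underside
- trivet: bystander: folded stainless steel trivet lying flat, 180 mm (its x) by 80 mm (its y), 14 mm tall; origin at the centre of its underside
Mind the look-alikes: they are no part of the job. What is shaped like the tin_c but yellow is not meant.

How it is judged:
On the way:
1. at least one of the lighter tins has been hefted: held off the bench in the fingers while the heaviest (the one weighing over 3.2 N) still stands (((height (world z) of tin_a above 0.015 m and contact force between tin_a and the fingers above 0.5 N and contact force between any of tin_b, tin_c and anything else above 3.2 N) or (height (world z) of tin_b above 0.015 m and contact force between tin_b and the fingers above 0.5 N and contact force between any of tin_a, tin_c and anything else above 3.2 N) or (height (world z) of tin_c above 0.015 m and contact force between tin_c and the fingers above 0.5 N and contact force between any of tin_a, tin_b and anything else above 3.2 N))), for 0.2 s.
At the end, for the whole second after the job is handed in: heaviest held still in the fingers, upright within 0.25 rad, within 35 mm of the pot's axis, underside over 100 mm up (15 mm clear of the rim), touching neither pot nor tins; both lighter tins stand upright on the bench, free, at rest, within 50 mm of their start (a light one weighs under 3.2 N) (angle between pot's own z axis and vertical below 0.1 rad and ((contact force between tin_a and the fingers above 1 N and height (world z) of tin_a above 0.1 m and horizontal distance between tin_a and pot below 0.035 m and angle between tin_a's own z axis and vertical below 0.25 rad and linear speed of each of tin_a, tin_b, tin_c below 0.03 m/s and contact force between tin_a and pot below 0.1 N and contact force between tin_a and tin_b below 0.1 N and height (world z) of each of tin_b, tin_c below 0.01 m and angle between each of tin_b, tin_c's own z axis and vertical below 0.1 rad and distance of each of tin_b, tin_c from where it was at the start of the episode below 0.05 m and contact force between each of tin_b, tin_c and the fingers below 0.1 N and contact force between each of tin_b, tin_c and anything else below 3.2 N and contact force between tin_a and tin_c below 0.1 N) or (contact force between tin_b and the fingers above 1 N and height (world z) of tin_b above 0.1 m and horizontal distance between tin_b and pot below 0.035 m and angle between tin_b's own z axis and vertical below 0.25 rad and linear speed of each of tin_b, tin_a, tin_c below 0.03 m/s and contact force between tin_b and pot below 0.1 N and contact force between tin_b and tin_a below 0.1 N and height (world z) of each of tin_a, tin_c below 0.01 m and angle between each of tin_a, tin_c's own z axis and vertical below 0.1 rad and distance of each of tin_a, tin_c from where it was at the start of the episode below 0.05 m and contact force between each of tin_a, tin_c and the fingers below 0.1 N and contact force between each of tin_a, tin_c and anything else below 3.2 N and contact force between tin_b and tin_c below 0.1 N) or (contact force between tin_c and the fingers above 1 N and height (world z) of tin_c above 0.1 m and horizontal distance between tin_c and pot below 0.035 m and angle between tin_c's own z axis and vertical below 0.25 rad and linear speed of each of tin_c, tin_a, tin_b below 0.03 m/s and contact force between tin_c and pot below 0.1 N and contact force between tin_c and tin_a below 0.1 N and height (world z) of each of tin_a, tin_b below 0.01 m and angle between each of tin_a, tin_b's own z axis and vertical below 0.1 rad and distance of each of tin_a, tin_b from where it was at the start of the episode below 0.05 m and contact force between each of tin_a, tin_b and the fingers below 0.1 N and contact force between each of tin_a, tin_b and anything else below 3.2 N and contact force between tin_c and tin_b below 0.1 N))); the arm keeps its last pose, push and grip.
It fails at once if the pot, its lid, the cruets or the trivet is pushed more than 30 mm from its place (distance of any of pot, pot_lid, cruets, trivet from where it was at the start of the episode above 0.03 m).
It fails at once if a tin is dropped: out of the fingers while more than 15 mm above the bench ((height (world z) of tin_a above 0.015 m and contact force between tin_a and the fingers below 0.05 N) or (height (world z) of tin_b above 0.015 m and contact force between tin_b and the fingers below 0.05 N) or (height (world z) of tin_c above 0.015 m and contact force between tin_c and the fingers below 0.05 N)).
It fails at once if a tin is tipped by more than 0.6 rad (angle between any of tin_a, tin_b, tin_c's own z axis and vertical above 0.6 rad).
It also fails if it takes over 67 s, if anything falls off the work surface, if the arm or the gripper's body presses on something with over 40 N, if the wrist force passes 120 N, or if a joint passes its speed limit or range.

## Working session

There is one attempt and no reset: what is moved stays moved. The work goes in short steps, Python scripts to look and compute and a tool call to move; the robot and the scene stay as the last step left them, time stands still between calls to the robot, and variables do not carry over. Pictures are saved under pics/ and viewed, at most 10 in all, crops included, and the job is handed in when it is done.

Besides the shell and the picture viewer there is one more tool, called after "Emit:" by a JSON object that holds its "fn" and its "kwargs", one argument or row to a line. carry_out: Moves the arm, as the interface text tells. Its arguments: {"type":"object","properties":{"deltas":{"type":"string"}},"required":["deltas"]}

```bash
mkdir -p pics; python3 - <<'E'
from bench import sensors, vision
import cv2, numpy as np
for n in("top","scene"):
    cv2.imwrite(f"pics/{n}0.png",vision.camera(n)); m=vision.camera_model(n); print(n,np.round(m["K"],2).tolist(),np.round(m["extrinsics"],4).tolist())
print(sensors.get_obs())
E
```

```text
top [[460.05, 0.0, 273.82], [0.0, 460.05, 212.12], [0.0, 0.0, 1.0]] [[0.0078, -0.9997, 0.0212, -0.0203], [-0.9987, -0.0088, -0.0495, 0.5023], [0.0496, -0.0207, -0.9986, 1.1313], [0.0, 0.0, 0.0, 1.0]]
scene [[383.98, 0.0, 274.12], [0.0, 383.98, 209.77], [0.0, 0.0, 1.0]] [[-0.2056, 0.9785, 0.0144, 0.097], [0.5001, 0.1177, -0.8579, -0.2111], [-0.8412, -0.1692, -0.5136, 1.6608], [0.0, 0.0, 0.0, 1.0]]
{'time_s': 0.1, 'q': array([ 9.09705131e-01,  1.81511290e-01,  1.60790323e+00, -1.27007309e-05,
        1.35382773e+00, -2.06293134e-01]), 'dq': array([ 9.70210997e-05, -1.78903447e-03, -3.26288863e-03, -5.86891453e-04,
        1.26879078e-03, -2.07870973e-03]), 'joint_efforts': array([ 1.64268276e-04, -4.45877981e+01, -3.52239060e+01, -4.86583122e-04,
        4.19435717e-03, -3.16989954e-06]), 'eef_pos': array([0.25225289, 0.51614995, 0.23045152]), 'eef_rot': array([-3.40973928e-04,  2.25442866e-01,  9.74256041e-01, -7.51044784e-04]), 'wrist_force': array([-0.2028091 ,  0.23369556,  0.65144864]), 'torque': array([-0.03641673, -0.04596069,  0.02070011]), 'grasp_force': 0.0, 'opening': 0.998203218585362}
```

View pics/top0.png

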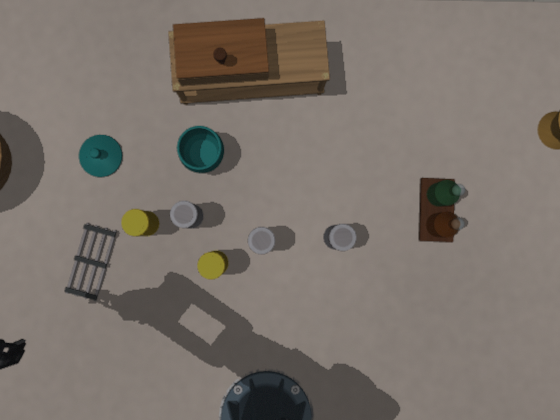

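View pics/scene0.png

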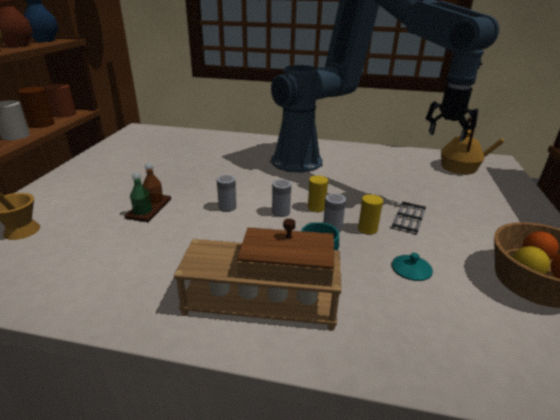

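Top view: the candidates are the grey/white tins at about (185,215), (261,240) and (342,237). The yellow look-alikes are at (137,223) and (212,265). The pot is at (201,149), its lid at (101,156), the trivet at (91,262), and the cruets at (440,210). I choose the three grey ones and will check them in one crop.

```bash
cat > h.py <<'E'
import numpy as np
from bench import vision
def w(n,u,v,z):
    m=vision.camera_model(n);E=m["extrinsics"];R,t=E[:3,:3],E[:3,3]
    d=R.T@np.linalg.solve(m["K"],[u,v,1]);c=-R.T@t
    return c+d*(z-c[2])/d[2]
def px(n,p):
    m=vision.camera_model(n);E=m["extrinsics"];q=m["K"]@(E[:3,:3]@np.array(p)+E[:3,3]);return q[:2]/q[2]
E
python3 - <<'E'
import cv2
i=cv2.imread("pics/top0.png")[110:290,110:370]
cv2.imwrite("pics/crop.png",cv2.resize(i,None,fx=3,fy=3,interpolation=cv2.INTER_CUBIC))
E
```

```text
(no output)
```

View pics/crop.png

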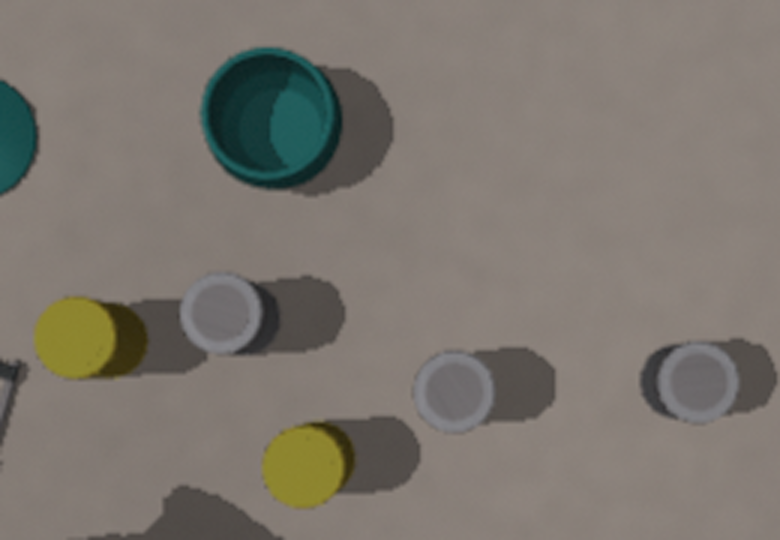

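The crop shows three grey lidded tins with top centres at crop (222,313), (454,391) and (698,382). The yellow look-alikes are at (76,337) and (304,466), and the pot's rim centre is at (271,117).

```bash
python3 - <<'E'
from h import *
for n,x,y,z in(("T1",222,313,.11),("T2",454,391,.11),("T3",698,382,.11),("Y1",76,337,.11),("Y2",304,466,.11),("pot",271,117,.085)):
    u,v=(np.array([x,y])+.5)/3-.5+110; p=w("top",u,v,z); print(n,p.round(4),"scene px",px("scene",p).round(0))
print("lid",w("top",101,156,.02).round(3),"bamboo low-left",w("top",170,85,.12).round(3),w("top",182,102,0).round(3),w("top",327,85,.12).round(3))
from bench import sensors
from scipy.spatial.transform import Rotation as R
q=sensors.get_obs()["eef_rot"];print(R.from_quat(np.r_[q[1:],q[0]]).as_matrix().round(3))
E
```

```text
T1 [0.4915 0.19   0.11  ] scene px [335. 197.]
T2 [0.4341 0.0144 0.11  ] scene px [281. 183.]
T3 [ 0.4423 -0.1705  0.11  ] scene px [226. 178.]
Y1 [0.4725 0.2992 0.11  ] scene px [372. 199.]
Y2 [0.377  0.1266 0.11  ] scene px [318. 179.]
pot [0.6458 0.1591 0.085 ] scene px [319. 231.]
lid [0.637 0.411 0.02 ] bamboo low-left [0.784 0.224 0.12 ] [0.78  0.218 0.   ] [ 0.79  -0.133  0.12 ]
[[-0.898  0.439 -0.001]
 [ 0.439  0.898 -0.001]
 [ 0.    -0.002 -1.   ]]
```

Emit:
{"fn": "carry_out", "kwargs": {
  "deltas": "-45 -24 5 0 0 0 0; -90 -48 10 0 0 0 0; -135 -71 15 0 0 0 0; -180 -95 20 0 0 0 0; -225 -119 25 0 0 0 0; -270 -143 30 0 0 0 0; -315 -166 35 0 0 0 0; -345 -182 38 0 0 0 0; -358 -189 40 0 0 0 0; -358 -189 40 0 0 0 0; -358 -189 40 0 0 0 0"
}}

```text
time_s: 1.48
eef_pos: [0.4904, 0.1905, 0.1912]
eef_rot: [-0.0, 0.225, 0.974, 0.0]
wrist_force: [-0.5, 0.9, -0.5]
opening: 1.0
grasp_force: 0.0
```

```bash
cat >> h.py <<'E'
from bench import sensors
from scipy.spatial.transform import Rotation
def to(p):
    o=sensors.get_obs();q=o["eef_rot"];M=Rotation.from_quat(np.r_[q[1:],q[0]]).as_matrix()
    print("t",round(o["time_s"],2),"pos",o["eef_pos"].round(4),"wf",o["wrist_force"].round(2),"delta mm",(1000*M.T@(np.array(p)-o["eef_pos"])).round(1),"y axis",M[:,1].round(3))
E
python3 - <<'E'
from h import *
import cv2
to([.4915,.19,.054])
cv2.imwrite("pics/top1.png",cv2.resize(vision.camera("top")[110:290,110:370],None,fx=3,fy=3)); print(px("top",[.4915,.19,.11]),px("top",sensors.get_obs()["eef_pos"]))
E
```

```text
t 1.48 pos [0.4904 0.1905 0.1912] wf [-0.5   0.94 -0.55] delta mm [ -1.3  -0.  137.2] y axis [0.438 0.899 0.   ]
[183.68690404 214.01659178] [176.55629343 212.76717318]
```

View pics/top1.png

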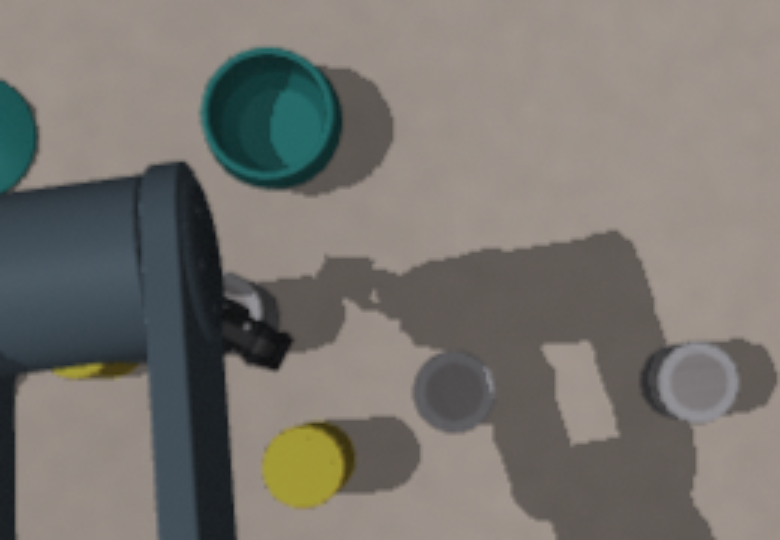

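The arm covers most of T1 in the top view. One finger is visible at crop (265,345), to the lower right of T1, as expected. I'll descend with the fingers open.

Emit:
{"fn": "carry_out", "kwargs": {
  "deltas": "-1 0 40 0 0 0 0; -1 0 80 0 0 0 0; -1 0 105 0 0 0 0; -1 0 122 0 0 0 0; -1 0 133 0 0 0 0; -1 0 137 0 0 0 0; -1 0 137 0 0 0 0"
}}

```text
time_s: 2.4
eef_pos: [0.4924, 0.1892, 0.0547]
eef_rot: [0.0, 0.225, 0.974, 0.0]
wrist_force: [-0.5, -0.9, 1.1]
opening: 0.996
grasp_force: 0.0
```

```bash
python3 - <<'E'
from h import *
import cv2
to([.4915,.19,.054])
i=vision.camera("scene")[150:260,260:410]; cv2.imwrite("pics/s1.png",cv2.resize(i,None,fx=5,fy=5,interpolation=cv2.INTER_CUBIC))
E
```

```text
t 2.4 pos [0.4924 0.1892 0.0547] wf [-0.46 -0.87  1.13] delta mm [1.2 0.3 0.7] y axis [0.439 0.898 0.   ]
```

View pics/s1.png

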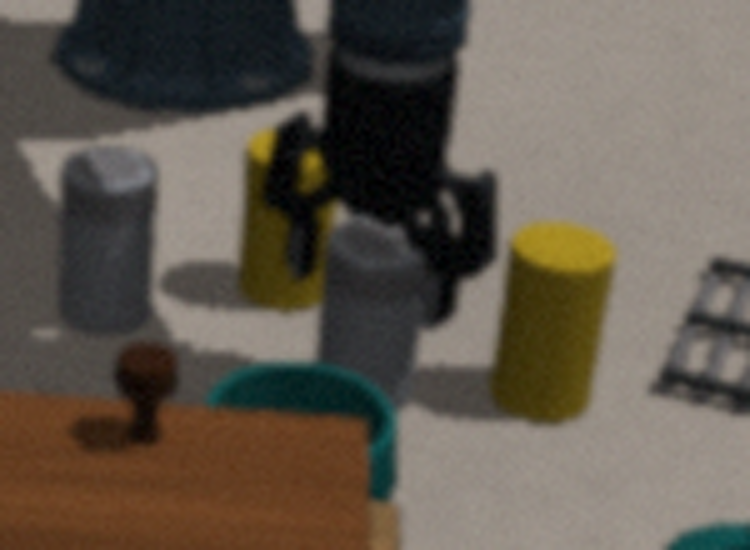

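The fingers straddle the grey tin T1 (crop (370,300)), one on each side. The yellow tins and the pot are clear. Now I'll close.

Emit:
{"fn": "carry_out", "kwargs": {
  "deltas": "0 0 0 0 0 0 1; 0 0 0 0 0 0 1; 0 0 0 0 0 0 1; 0 0 0 0 0 0 1; 0 0 0 0 0 0 1; 0 0 0 0 0 0 1; 0 0 0 0 0 0 1; 0 0 0 0 0 0 1"
}}

```text
time_s: 3.45
eef_pos: [0.4931, 0.1893, 0.0554]
eef_rot: [0.001, 0.225, 0.974, 0.0]
wrist_force: [-0.2, 0.8, 5.9]
opening: 0.714
grasp_force: 59.9
```

Emit:
{"fn": "carry_out", "kwargs": {
  "deltas": "0 0 -5 0 0 0 1; 0 0 -15 0 0 0 1; 0 0 -25 0 0 0 1; 0 0 -32 0 0 0 1; 0 0 -35 0 0 0 1; 0 0 -35 0 0 0 1; 0 0 -35 0 0 0 1; 0 0 -35 0 0 0 1; 0 0 -35 0 0 0 1"
}}

```text
time_s: 4.58
eef_pos: [0.4919, 0.1891, 0.0891]
eef_rot: [-0.0, 0.225, 0.974, -0.0]
wrist_force: [-0.1, 0.9, -1.3]
opening: 0.715
grasp_force: 60.5
```

```bash
cat >> h.py <<'E'
def heft(k=8):
    f=[]
    for _ in range(k): f.append(np.r_[sensors.get_obs()["wrist_force"],sensors.get_obs()["joint_efforts"][1:3]]);vision.camera("top")
    print("mean",np.mean(f,0).round(2),"sd",np.std(f,0).round(2))
E
python3 -c "
from h import *
heft();to([.4915,.19,.054])"
```

```text
mean [  0.     0.17  -1.5  -43.08 -29.96] sd [0.37 0.55 0.32 0.01 0.01]
t 4.97 pos [0.4921 0.1891 0.0893] wf [-0.32  0.04 -1.47] delta mm [ 0.9  0.6 35.3] y axis [ 0.439  0.898 -0.   ]
```

T1 reads about 1.5 N, so it is light. I'll set it back, release it and rise.

Emit:
{"fn": "carry_out", "kwargs": {
  "deltas": "0 0 10 0 0 0 1; 0 0 20 0 0 0 1; 0 0 28 0 0 0 1; 0 0 33 0 0 0 1; 0 0 35 0 0 0 1; 0 0 35 0 0 0 1; 0 0 35 0 0 0 0.2; 0 0 35 0 0 0 0; 0 0 35 0 0 0 0; 0 0 35 0 0 0 0; 0 0 35 0 0 0 0; 0 0 35 0 0 0 0"
}}

```text
time_s: 6.48
eef_pos: [0.492, 0.1891, 0.0542]
eef_rot: [-0.0, 0.225, 0.974, -0.0]
wrist_force: [0.4, 0.4, -0.0]
opening: 1.002
grasp_force: 0.0
```

Emit:
{"fn": "carry_out", "kwargs": {
  "deltas": "0 0 -10 0 0 0 0; 0 0 -40 0 0 0 0; 0 0 -80 0 0 0 0; 0 0 -115 0 0 0 0; 0 0 -130 0 0 0 0; 0 0 -130 0 0 0 0"
}}

```text
time_s: 7.22
eef_pos: [0.4926, 0.1892, 0.1852]
eef_rot: [0.001, 0.225, 0.974, 0.0]
wrist_force: [0.2, -0.1, -0.2]
opening: 1.004
grasp_force: 0.0
```

```bash
python3 -c "
from h import *
to([.4341,.0144,.1851])"
```

```text
t 7.22 pos [0.4926 0.1892 0.1852] wf [ 0.21 -0.09 -0.21] delta mm [-2.420e+01 -1.827e+02 -1.000e-01] y axis [0.439 0.898 0.001]
```

Emit:
{"fn": "carry_out", "kwargs": {
  "deltas": "-5 -40 0 0 0 0 0; -11 -80 0 0 0 0 0; -16 -120 0 0 0 0 0; -21 -160 0 0 0 0 0; -24 -178 0 0 0 0 0; -24 -183 0 0 0 0 0; -24 -183 0 0 0 0 0; -24 -183 0 0 0 0 0"
}}

```text
time_s: 8.22
eef_pos: [0.4332, 0.0149, 0.1839]
eef_rot: [-0.0, 0.225, 0.974, 0.0]
wrist_force: [-0.4, 0.7, 0.8]
opening: 1.002
grasp_force: 0.0
```

```bash
python3 - <<'E'
from h import *
import cv2
to([.4341,.0144,.0545]);heft(4)
i=vision.camera("scene")[140:250,220:370]; cv2.imwrite("pics/s2.png",cv2.resize(i,None,fx=5,fy=5,interpolation=cv2.INTER_CUBIC))
E
```

```text
t 8.22 pos [0.4332 0.0149 0.1839] wf [-0.42  0.65  0.82] delta mm [ -1.1  -0.  129.4] y axis [0.438 0.899 0.   ]
mean [  0.15   0.48   0.31 -28.35 -33.31] sd [0.51 0.33 0.39 0.01 0.04]
```

View pics/s2.png

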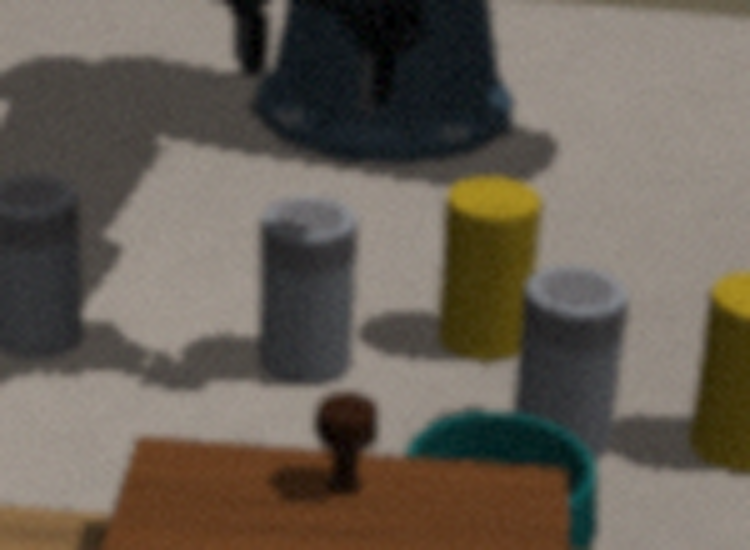

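T1 stands upright again at crop (572,360). The open gripper is above T2 at (308,290), with fingertips at (250,60) and (380,90). I'll descend and close.

Emit:
{"fn": "carry_out", "kwargs": {
  "deltas": "-1 0 40 0 0 0 0; -1 0 80 0 0 0 0; -1 0 105 0 0 0 0; -1 0 120 0 0 0 0; -1 0 128 0 0 0 0; -1 0 130 0 0 0 0; -1 0 130 0 0 0 1; -1 0 130 0 0 0 1; -1 0 130 0 0 0 1; -1 0 130 0 0 0 1; -1 0 130 0 0 0 1; -1 0 130 0 0 0 1"
}}

```text
time_s: 9.98
eef_pos: [0.435, 0.0137, 0.0554]
eef_rot: [0.001, 0.225, 0.974, 0.0]
wrist_force: [0.1, 2.0, 5.5]
opening: 0.717
grasp_force: 60.9
```

Emit:
{"fn": "carry_out", "kwargs": {
  "deltas": "0 0 0 0 0 0 1; 0 0 -5 0 0 0 1; 0 0 -15 0 0 0 1; 0 0 -25 0 0 0 1; 0 0 -32 0 0 0 1; 0 0 -35 0 0 0 1; 0 0 -35 0 0 0 1; 0 0 -35 0 0 0 1; 0 0 -35 0 0 0 1; 0 0 -35 0 0 0 1"
}}

```text
time_s: 11.22
eef_pos: [0.434, 0.0137, 0.0891]
eef_rot: [-0.0, 0.225, 0.974, -0.0]
wrist_force: [-1.3, -0.1, -4.3]
opening: 0.712
grasp_force: 62.3
```

```bash
python3 -c "
from h import *
heft();to([.4341,.0144,.1851])"
```

```text
mean [ -0.22  -0.04  -3.82 -33.22 -30.16] sd [0.67 0.43 0.56 0.01 0.01]
t 11.62 pos [0.4341 0.0137 0.0893] wf [ 0.11 -0.07 -4.64] delta mm [  0.3   0.6 -95.8] y axis [ 0.439  0.898 -0.   ]
```

T2 reads about 3.8 N against about 1.5 N for T1. There is time to compare T3 too, so I'll set T2 back and heft T3.

Emit:
{"fn": "carry_out", "kwargs": {
  "deltas": "0 0 10 0 0 0 1; 0 0 20 0 0 0 1; 0 0 28 0 0 0 1; 0 0 33 0 0 0 1; 0 0 35 0 0 0 1; 0 0 35 0 0 0 1; 0 0 35 0 0 0 0.2; 0 0 35 0 0 0 0; 0 0 35 0 0 0 0; 0 0 35 0 0 0 0; 0 0 35 0 0 0 0; 0 0 35 0 0 0 0"
}}

```text
time_s: 13.12
eef_pos: [0.4341, 0.0137, 0.0543]
eef_rot: [-0.0, 0.225, 0.974, -0.0]
wrist_force: [0.2, -0.6, -0.5]
opening: 1.003
grasp_force: 0.0
```

Emit:
{"fn": "carry_out", "kwargs": {
  "deltas": "0 0 -10 0 0 0 0; 0 0 -40 0 0 0 0; 0 0 -80 0 0 0 0; 0 0 -115 0 0 0 0; 0 0 -130 0 0 0 0; 0 0 -130 0 0 0 0"
}}

```text
time_s: 13.88
eef_pos: [0.4347, 0.0136, 0.1851]
eef_rot: [0.001, 0.225, 0.974, -0.0]
wrist_force: [-0.2, 0.6, -0.5]
opening: 1.001
grasp_force: 0.0
```

```bash
python3 -c "
from h import *
to([.4423,-.1705,.1851])"
```

```text
t 13.88 pos [0.4347 0.0136 0.1851] wf [-0.17  0.56 -0.46] delta mm [-8.77e+01 -1.62e+02  1.00e-01] y axis [0.439 0.898 0.   ]
```

Emit:
{"fn": "carry_out", "kwargs": {
  "deltas": "-20 -36 0 0 0 0 0; -40 -72 0 0 0 0 0; -60 -108 0 0 0 0 0; -78 -143 0 0 0 0 0; -86 -158 0 0 0 0 0; -88 -162 0 0 0 0 0; -88 -162 0 0 0 0 0; -88 -162 0 0 0 0 0"
}}

```text
time_s: 14.88
eef_pos: [0.442, -0.1693, 0.1841]
eef_rot: [-0.0, 0.225, 0.974, 0.0]
wrist_force: [1.0, -0.3, 0.1]
opening: 0.998
grasp_force: 0.0
```

```bash
python3 -c "
from h import *
to([.4423,-.1705,.0545])"
```

```text
t 14.88 pos [ 0.442  -0.1693  0.1841] wf [ 1.01 -0.31  0.06] delta mm [ -0.9  -1.  129.6] y axis [0.438 0.899 0.   ]
```

Emit:
{"fn": "carry_out", "kwargs": {
  "deltas": "-1 -1 40 0 0 0 0; -1 -1 80 0 0 0 0; -1 -1 105 0 0 0 0; -1 -1 120 0 0 0 0; -1 -1 128 0 0 0 0; -1 -1 130 0 0 0 0; -1 -1 130 0 0 0 1; -1 -1 130 0 0 0 1; -1 -1 130 0 0 0 1; -1 -1 130 0 0 0 1; -1 -1 130 0 0 0 1; -1 -1 130 0 0 0 1"
}}

```text
time_s: 16.38
eef_pos: [0.4433, -0.1722, 0.0554]
eef_rot: [0.001, 0.225, 0.974, -0.0]
wrist_force: [-0.3, 1.0, 5.1]
opening: 0.713
grasp_force: 61.6
```

Emit:
{"fn": "carry_out", "kwargs": {
  "deltas": "0 0 0 0 0 0 1; 0 0 -5 0 0 0 1; 0 0 -15 0 0 0 1; 0 0 -25 0 0 0 1; 0 0 -32 0 0 0 1; 0 0 -35 0 0 0 1; 0 0 -35 0 0 0 1; 0 0 -35 0 0 0 1; 0 0 -35 0 0 0 1; 0 0 -35 0 0 0 1"
}}

```text
time_s: 17.62
eef_pos: [0.4423, -0.1717, 0.0891]
eef_rot: [-0.0, 0.225, 0.974, 0.0]
wrist_force: [0.5, 0.4, -1.5]
opening: 0.716
grasp_force: 61.1
```

```bash
python3 -c "
from h import *
heft();to([.4423,-.1705,.1851])"
```

```text
mean [ -0.04  -0.06  -2.08 -37.26 -29.63] sd [0.38 0.47 0.43 0.01 0.01]
t 18.02 pos [ 0.4425 -0.1718  0.0893] wf [ 0.68 -0.04 -1.79] delta mm [  0.7   1.1 -95.8] y axis [0.439 0.898 0.   ]
```

T3 reads about 2.1 N, so T2 is the heaviest. I'll set T3 back and return to T2.

Emit:
{"fn": "carry_out", "kwargs": {
  "deltas": "0 0 10 0 0 0 1; 0 0 20 0 0 0 1; 0 0 28 0 0 0 1; 0 0 33 0 0 0 1; 0 0 35 0 0 0 1; 0 0 35 0 0 0 1; 0 0 35 0 0 0 0.2; 0 0 35 0 0 0 0; 0 0 35 0 0 0 0; 0 0 35 0 0 0 0; 0 0 35 0 0 0 0; 0 0 35 0 0 0 0"
}}

```text
time_s: 19.52
eef_pos: [0.4425, -0.1718, 0.0542]
eef_rot: [-0.0, 0.225, 0.974, 0.0]
wrist_force: [0.3, -1.0, -0.9]
opening: 1.0
grasp_force: 0.0
```

Emit:
{"fn": "carry_out", "kwargs": {
  "deltas": "0 0 -10 0 0 0 0; 0 0 -40 0 0 0 0; 0 0 -80 0 0 0 0; 0 0 -115 0 0 0 0; 0 0 -130 0 0 0 0; 0 0 -130 0 0 0 0"
}}

```text
time_s: 20.27
eef_pos: [0.443, -0.1722, 0.1851]
eef_rot: [0.001, 0.225, 0.974, -0.0]
wrist_force: [0.5, -0.5, -0.4]
opening: 1.0
grasp_force: 0.0
```

```bash
python3 -c "
from h import *
to([.4341,.0137,.1851])"
```

```text
t 20.27 pos [ 0.443  -0.1722  0.1851] wf [ 0.45 -0.5  -0.39] delta mm [ 89.6 163.1  -0.2] y axis [ 0.439  0.898 -0.   ]
```

Emit:
{"fn": "carry_out", "kwargs": {
  "deltas": "20 36 0 0 0 0 0; 40 72 0 0 0 0 0; 60 108 0 0 0 0 0; 78 143 0 0 0 0 0; 87 159 0 0 0 0 0; 90 163 0 0 0 0 0; 90 163 0 0 0 0 0; 90 163 0 0 0 0 0"
}}

```text
time_s: 21.28
eef_pos: [0.4332, 0.0134, 0.1839]
eef_rot: [-0.0, 0.226, 0.974, -0.0]
wrist_force: [1.3, -0.8, -0.1]
opening: 1.0
grasp_force: 0.0
```

```bash
python3 -c "
from h import *
to([.4341,.0137,.0545])"
```

```text
t 21.27 pos [0.4332 0.0134 0.1839] wf [ 1.27 -0.85 -0.09] delta mm [ -0.8   0.7 129.4] y axis [ 0.44   0.898 -0.   ]
```

Emit:
{"fn": "carry_out", "kwargs": {
  "deltas": "-1 1 40 0 0 0 0; -1 1 80 0 0 0 0; -1 1 105 0 0 0 0; -1 1 120 0 0 0 0; -1 1 128 0 0 0 0; -1 1 130 0 0 0 0; -1 1 130 0 0 0 1; -1 1 130 0 0 0 1; -1 1 130 0 0 0 1; -1 1 130 0 0 0 1; -1 1 130 0 0 0 1; -1 1 130 0 0 0 1"
}}

```text
time_s: 22.78
eef_pos: [0.4353, 0.0143, 0.0554]
eef_rot: [0.001, 0.225, 0.974, -0.0]
wrist_force: [-1.7, -1.6, 5.0]
opening: 0.711
grasp_force: 59.8
```

Emit:
{"fn": "carry_out", "kwargs": {
  "deltas": "0 0 0 0 0 0 1; 0 0 -5 0 0 0 1; 0 0 -20 0 0 0 1; 0 0 -40 0 0 0 1; 0 0 -65 0 0 0 1; 0 0 -90 0 0 0 1; 0 0 -115 0 0 0 1; 0 0 -133 0 0 0 1; 0 0 -144 0 0 0 1; 0 0 -148 0 0 0 1; 0 0 -148 0 0 0 1; 0 0 -148 0 0 0 1"
}}

```text
time_s: 24.28
eef_pos: [0.434, 0.0147, 0.2015]
eef_rot: [-0.001, 0.225, 0.974, 0.0]
wrist_force: [-0.0, -0.3, -4.8]
opening: 0.712
grasp_force: 60.9
```

```bash
python3 -c "
from h import *
to([.6458,.1591,.202])"
```

```text
t 24.27 pos [0.434  0.0147 0.2015] wf [-0.   -0.26 -4.77] delta mm [-126.8  222.7   -0.7] y axis [ 0.439  0.898 -0.   ]
```

Emit:
{"fn": "carry_out", "kwargs": {
  "deltas": "-6 10 0 0 0 0 1; -18 32 0 0 0 0 1; -34 60 0 0 0 0 1; -51 90 0 0 0 0 1; -68 120 0 0 0 0 1; -85 150 0 0 0 0 1; -100 176 0 0 0 0 1; -113 198 0 0 0 0 1; -121 213 0 0 0 0 1; -126 221 0 0 0 0 1; -127 223 0 0 0 0 1; -127 223 0 0 0 0 1"
}}

```text
time_s: 25.78
eef_pos: [0.6463, 0.159, 0.2019]
eef_rot: [-0.0, 0.225, 0.974, -0.0]
wrist_force: [-0.7, -0.5, -3.8]
opening: 0.715
grasp_force: 61.4
```

Emit:
{"fn": "carry_out", "kwargs": {
  "deltas": "0 0 0 0 0 0 1; 0 0 0 0 0 0 1; 0 0 0 0 0 0 1; 0 0 0 0 0 0 1"
}}

```text
time_s: 26.28
eef_pos: [0.6466, 0.1591, 0.2024]
eef_rot: [0.0, 0.226, 0.974, 0.0]
wrist_force: [-0.4, 0.5, -3.8]
opening: 0.715
grasp_force: 61.4
```

```bash
python3 - <<'E'
from h import *
import cv2
to([.6458,.1591,.202])
a=vision.camera("scene")[120:290,190:410]; b=vision.camera("top")[80:280,90:370]
cv2.imwrite("pics/fs.png",cv2.resize(a,None,fx=3.5,fy=3.5,interpolation=cv2.INTER_CUBIC)); cv2.imwrite("pics/ft.png",cv2.resize(b,None,fx=2.5,fy=2.5))
p=np.array([.6458,.1591,0])
print([((px("scene",p+[0,0,z])-[190,120])*3.5).round() for z in(.085,.147,.257)])
print([((px("top",[*c,.11])-[90,80])*2.5).round() for c in((.4915,.19),(.4423,-.1705))])
E
```

```text
t 26.27 pos [0.6466 0.1591 0.2024] wf [-0.43  0.46 -3.78] delta mm [ 0.8 -0.3  0.4] y axis [0.439 0.898 0.   ]
[array([450., 388.]), array([456., 320.]), array([468., 188.])]
[array([234., 335.]), array([631., 392.])]
```

View pics/fs.png

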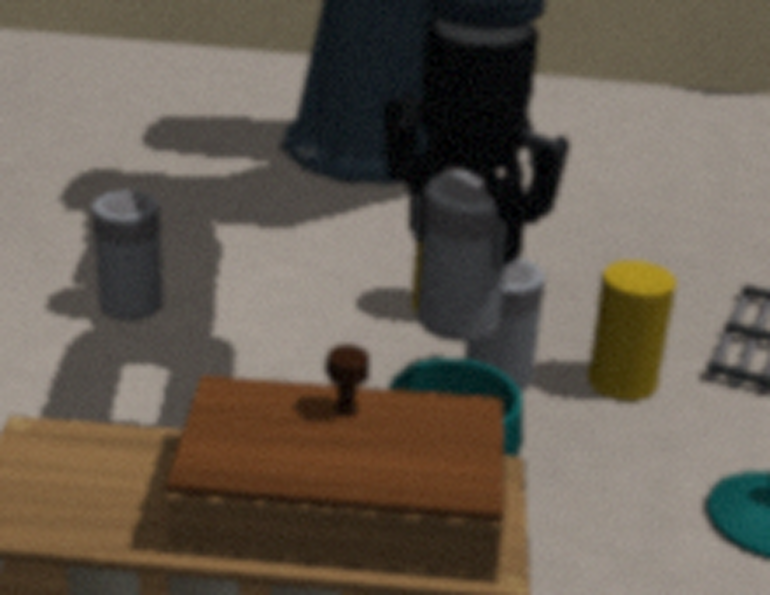

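View pics/ft.png

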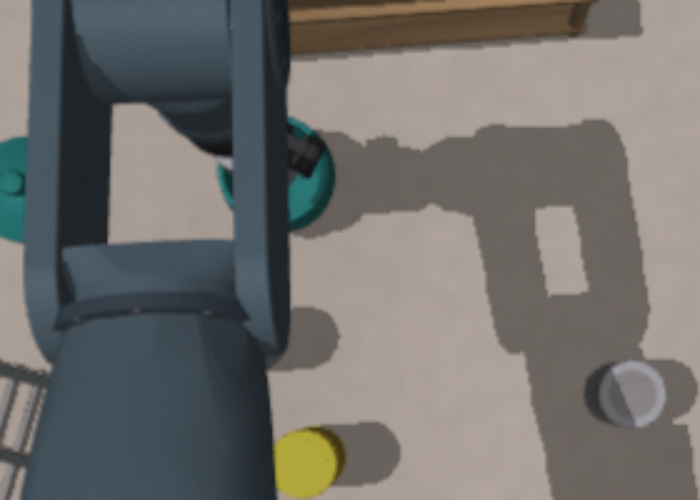

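The scene view shows T2 held upright, its underside at crop (458,322) against (456,320) predicted, over the pot mouth at (455,385). T1 at (510,325) and T3 at (127,255) stand upright. In the top view T3 is at (631,393), as predicted, and the pot has not moved.

```bash
python3 -c "
from bench import ctrl
print(ctrl.hand_in())"
```

```text
the job is handed in; nothing more can be done
None
```

I handed in with the heaviest tin (the middle one, about 3.8 N against 1.5 N and 2.1 N) held upright and still over the pot mouth, its underside about 60 mm above the rim, and both lighter tins standing back in their places; no verdict came back.

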